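# Spring open the cell box

## Robot

A 6-joint arm with a two-finger parallel gripper is mounted at the origin on a cart in front of the work surface, level with it; the furniture and walls round the work are solid. World frame = base frame: x ahead of the robot, y to its left, z up, the work surface at z = 0. Lengths are in m, angles in degrees, forces in N, time in s.
With the tool pointing down it reaches from about 0.375 to 0.9 m from the base axis. Payload 3.1 kg.
Tool frame: the origin (TCP) lies between the finger pads; the fingertips stand 11 mm ahead of it and the grasp point (between the pads) lies 8 mm behind it; z points along the fingers, y is the line along which they close (so a half turn about z gives the same grasp; the last joint's range is limited). The gripper opens to 87 mm and grips with 3 to 60 N. Pads are 19 mm wide; open, the fingers measure 117 mm over their backs; the gripper's body (75 mm by 190 mm) begins 51 mm behind the grasp point.
Start: joints at [62.481, 30.224, 82.088, -0, 67.689, -10.227], TCP at [0.186, 0.597, 0.234] pointing down, gripper open.
Joint ranges: [-176.69, 176.69], [-43.24, 126.21], [12.49, 139.97], [-82, 262], [0, 151.66], [-163.58, 163.58]. Speed limits (degrees/s): [159.86, 159.86, 180, 180, 180, 180].

## Interface

Orientations are given as a 3x3 rotation matrix whose columns are the frame's x, y, z axes.
In Python, from rig import bot, viewer, workorder, nets gives the robot as it stands. The module is installed in compiled form; this text tells all that it offers.
- The arm moves only by the tool move_arm, never from a script. Its argument "increments" is a list of rows, each a list of 7 numbers: the shift along the tool's x, y, z normalised to -1 to 1, where 1 is 0.3 m, then the turn, a rotation vector about the tool's x, y, z normalised to -1 to 1, where 1 is pi rad, then the opening, from 0 (shut) to 1 (fully open). In form: [[tx, ty, tz, wx, wy, wz, grip], ...]. A call has 1 to 10 rows; each row is the pose to reach, as a shift and turn from the pose commanded when the call began, along the tool's axes at that moment, turning the shorter way round; what a row does not reach only later rows make up. A row lasts 1/12 s, in which the tool goes at most 41.7 mm and 7.16 degrees, less where a joint would pass 70% of its speed; a pose out of reach is approached as far as the arm can. A call with a number of a shift or a turn outside -1 to 1 is refused whole. A call with a gripper value outside its range is refused whole. The fingers move at their own pace and stop on an object; the grip force is fixed at half the most. Time passes only in rows, so rows that repeat a pose let the fingers close. It gives the time, the measured TCP pose, the force, the opening and the grip force at its end, in the units of the state.
- bot.read_state(): the state, without advancing time (a new reading comes with each control period).
- viewer.capture(name): name is "scene" or "top" or "wrist"; returns a dict with "image" (384x512x3 uint8, blue, green, red), "K" (3x3 intrinsics, pixels), "eye" and "orientation" of the camera in the world. Camera axes: x right, y up, looking along -z (the intrinsics and any distortion apply to the point x, -y, -z); pixel columns grow to the right and rows downward; lengths in m; the calibration is good to about 2 mm. The wrist camera is an equidistant fisheye: a pixel r from the principal point sees the ray r / f radians off the axis. A picture is of the moment at which its call begins. There is no depth.
- workorder.hand_in(): hands the job in; it is judged then, once.
Trained networks look in the newest picture that a camera, given by its name, has taken for a name from the list of things; names that differ only in an ending like _2 or _b are one class to them, and where a whole thing is asked for, a point or a joint stands for the part that bears it (a point fixed in the world has none). Each returns a list of dicts, best first, with "conf" (0 to 1); they miss things now and then, are a little off and sometimes report something else, mostly with a low value. They report only what shows in the picture. A call takes as long as a camera call.
- nets.find_in(camera, thing): "location" ([column, row] in pixels, amid what is visible of it).
The state is a dict: "time_s": time; "joint_positions": joint angles; "qvel": joint speeds; "tau": joint torques, N m; "position": TCP position; "tcp_rot": TCP orientation; "force": force on the tool from outside, world axes, zero at the start; "moment": the same for the moment, N m; "opening": opening from 0.0 (shut) to 1.0 (fully open); "grasp_force": force on a finger pad.
Only numpy, scipy, OpenCV 4.12 (cv2) and the standard library are available. Lean on these libraries where they do the work, as an engineer would, in place of code of your own. Each camera call takes 0.05 s, during which the arm holds its last target. There are 200 camera calls.

## Task

A phone cell lies shut in the wider of the two grey latch boxes on the bench. Press down that box's black release tab with the fingertips so that its lid springs up, then push the lid over backwards until it stands fully open by itself, and move clear. Only press and push: lift nothing, leave the cell lying in its box, the narrower box shut, and the tools and other things round about where they are.

Things in the scene. Friction and masses are not known exactly. Their poses are not given: they have to be found in the camera images.
- wide_box: the wider grey latch box, to be opened; screwed down, cannot move. 90 mm deep (its x) by 120 mm wide (its y), rim 43 mm above the bench, walls 5 mm, inner floor 10 mm above the bench, on an aluminium plate that reaches 53 mm farther to the front. Origin: centre of the tray's underside, on the bench; x points from the release tab (front) to the lid's hinge (back), z up
- wide_press (a point): middle of the top of the wide box's black ribbed release tab (pad 34 mm deep, 36 mm wide, 5 mm thick), in front of the box: at box x -77 mm, 30 mm above the bench when not pressed; it moves with the tab. The upright hook that holds the lid stands 19 mm behind this point and reaches 23 mm above it; its top tilts up to 9 mm to the front as the tab is pressed
- wide_tab (a joint): angle of the wide box's release tab (rad): 0 at rest, 0.34 fully pressed. Pressing the pad down about 3 mm (0.15 rad) draws the hook off the lid; the end stop is about 7 mm down. A spring pushes it back: 2 N at the start of the pad's travel, 5 N at the stop
- wide_lid (a joint): angle of the wide box's lid (rad): 0 shut and latched, 1.9 fully open against its stop. Once unlatched a spring lifts it within about 1 s to 1.05 and holds it there; from there it swings freely, falls back to 1.05 if let go before upright (1.57) and falls open by its own weight when pushed past about 1.65. Pushing needs less than 1 N
- wide_edge (a point): middle of the front edge of the wide box's lid (tip of the steel lip that the hook holds); it moves with the lid, 96 mm from the hinge line; the lid is 6 mm thick. Shut: 46 mm above the bench at box x -51 mm. Sprung up: about 129 mm above the bench at box x about -1 mm
- wide_hinge (a point): middle of the lid's hinge line at the back of the wide box: box x 45 mm, 44 mm above the bench; the hinge runs along the box's y
- cell: black phone cell, 90 x 38 x 4 mm, 45 g, lying loose and flat on the floor of the wide box; origin under its middle. Stays where it is
- narrow_box: the narrower grey latch box, 76 mm wide, otherwise made like the wide one, with its own tab and lid; stays shut. Origin and axes as for the wide box
- narrow_lid (a joint): angle of the narrow box's lid (rad): 0 shut
- red_driver: screwdriver with red handle, 154 mm long, lying loose near the front edge of the bench; origin under its middle
- loupe: black barrel-shaped loupe, 34 mm across, 36 mm high, standing loose to the right of the boxes; origin under its middle
- small_tin: round tin, 44 mm across, 22 mm high, loose to the right behind the boxes; origin under its middle
- solder_tin_1: flat round tin, 55 mm across, 12 mm high, loose at the left behind the boxes; origin under its middle

How it is judged (in metres and radians):
On the way, in this order (a step that is already met when the one before it is completed fails the run):
1. the wide box's release tab is pressed (value of joint wide_tab above 0.08 rad).
2. its lid has sprung up (value of joint wide_lid between 0.8 and 1.4 rad), for 0.1 s.
3. its lid is pushed fully open (value of joint wide_lid above 1.75 rad), for 0.2 s.
At the end, for the whole second after the job is handed in: the wide box's lid stands open beyond 1.75 rad (its stop is at 1.9), its tab is back up (under 0.06 rad), the narrow box's lid is shut (under 0.06 rad), and the cell lies at rest in the wide box within 15 mm of where it was (value of joint wide_lid above 1.75 rad and value of joint each of wide_tab, narrow_lid below 0.06 rad and distance of cell from where it was at the start of the episode below 0.015 m and linear speed of cell below 0.02 m/s); the robot touches nothing.
It fails at once if the narrow box is opened (value of joint narrow_lid above 0.15 rad).
It fails at once if the cell is shifted or lifted by more than 15 mm (distance of cell from where it was at the start of the episode above 0.015 m).
It fails at once if the red screwdriver, the loupe or a tin on the bench is shifted or lifted by more than 20 mm (distance of any of red_driver, tape_ring, loupe, small_tin, solder_tin_1 from where it was at the start of the episode above 0.02 m).
It also fails if it takes over 35 s, if anything falls off the work surface, if the arm or the gripper's body presses on something with over 40 N, if the wrist force passes 120 N, or if a joint passes its speed limit or range.

## Working session

There is one attempt and no reset: what is moved stays moved. The work goes in short steps, Python scripts to look and compute and a tool call to move; the robot and the scene stay as the last step left them, time stands still between calls to the robot, and variables do not carry over. Pictures are saved under pics/ and viewed, at most 10 in all, crops included, and the job is handed in when it is done.

Besides the shell and the picture viewer there is one more tool, called after ">>>" as name(argument=value, ...) on one line, values as JSON. move_arm: Moves the arm, as the interface text tells. Its arguments: {"type":"object","properties":{"increments":{"type":"array"}},"required":["increments"]}

```bash
mkdir -p pics
cat > h.py <<'E'
import numpy as np, cv2
from rig import bot, viewer, workorder, nets
def ray(c,px):
    K=c["K"];x=(px[0]-K[0][2])/K[0][0];y=(px[1]-K[1][2])/K[1][1]
    d=np.array(c["orientation"])@np.array([x,-y,-1.0]);return np.array(c["eye"]),d
def at_z(c,px,z):
    e,d=ray(c,px);return e+d*(z-e[2])/d[2]
def proj(c,p):
    q=np.array(c["orientation"]).T@(np.array(p)-np.array(c["eye"]))
    K=c["K"];return [K[0][0]*q[0]/-q[2]+K[0][2],K[1][1]*(-q[1])/-q[2]+K[1][2]]
E
python3 - <<'E'
from h import *
for n in("top","scene"):
    c=viewer.capture(n);cv2.imwrite(f"pics/{n}0.png",c["image"]);print(n,c["eye"],[k for k in c])
    for t,z in(("wide_box",.04),("wide_press",.03),("wide_edge",.046),("wide_hinge",.044),("narrow_box",.04),("red_driver",.01),("loupe",.03),("small_tin",.02),("solder_tin_1",.01)):
        print(t,[(np.round(r["location"]),round(r["conf"],2),np.round(at_z(c,r["location"],z)[:2],3)) for r in nets.find_in(n,t)[:3]])
print(bot.read_state())
E
```

```text
top [0.38882808 0.2507818  0.92610391] ['image', 'K', 'eye', 'orientation']
wide_box [(array([283., 193.]), 0.8, array([0.508, 0.197]))]
wide_press [(array([280., 211.]), 0.89, array([0.469, 0.204]))]
wide_edge [(array([287., 180.]), 0.82, array([0.534, 0.188])), (array([207., 190.]), 0.68, array([0.513, 0.365]))]
wide_hinge [(array([284., 181.]), 0.77, array([0.534, 0.195])), (array([344., 217.]), 0.19, array([0.454, 0.064]))]
narrow_box [(array([207., 187.]), 0.71, array([0.52 , 0.364]))]
red_driver [(array([242., 260.]), 0.77, array([0.362, 0.289])), (array([207., 179.]), 0.25, array([0.544, 0.37 ])), (array([167., 132.]), 0.23, array([0.655, 0.465]))]
loupe [(array([345., 217.]), 0.74, array([0.455, 0.059]))]
small_tin [(array([360., 142.]), 0.54, array([0.629, 0.018])), (array([286., 180.]), 0.42, array([0.54, 0.19]))]
solder_tin_1 []
scene [-0.02637774 -0.13101368  0.61208664] ['image', 'K', 'eye', 'orientation']
wide_box [(array([275., 209.]), 0.74, array([0.497, 0.185]))]
wide_press [(array([260., 217.]), 0.66, array([0.462, 0.203]))]
wide_edge [(array([282., 198.]), 0.98, ar
[... 549 characters left out ...]
.23741766e-03,
        6.76886584e+01, -1.02261842e+01]), 'qvel': array([-0.04443821,  0.08679151, -0.05452753,  0.07089941,  0.06220805,
       -0.06761768]), 'tau': array([ 1.61403870e-03, -4.40022969e+01, -1.76990551e+01,  6.33515418e-02,
        5.04795962e-02, -2.28706261e-05]), 'position': array([0.18575708, 0.59675526, 0.23356783]), 'tcp_rot': array([[-9.54786195e-01,  2.97293327e-01,  4.72529000e-06],
       [ 2.97293326e-01,  9.54786194e-01,  5.23095755e-05],
       [ 1.10396461e-05,  5.13492578e-05, -9.99999999e-01]]), 'force': array([ 0.02435476,  0.13336142, -0.09083885]), 'moment': array([-0.03418862, -0.00627271,  0.0067768 ]), 'grasp_force': 0.0, 'opening': 1.0038316190567198}
```

Run:
```python
import cv2
i=cv2.imread("pics/top0.png")[130:280,180:380];cv2.imwrite("pics/c1.png",cv2.resize(i,None,fx=4,fy=4,interpolation=cv2.INTER_CUBIC))
i=cv2.imread("pics/scene0.png")[130:280,180:380];cv2.imwrite("pics/c2.png",cv2.resize(i,None,fx=4,fy=4,interpolation=cv2.INTER_CUBIC))
```

```text
(no output)
```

View pics/c1.png

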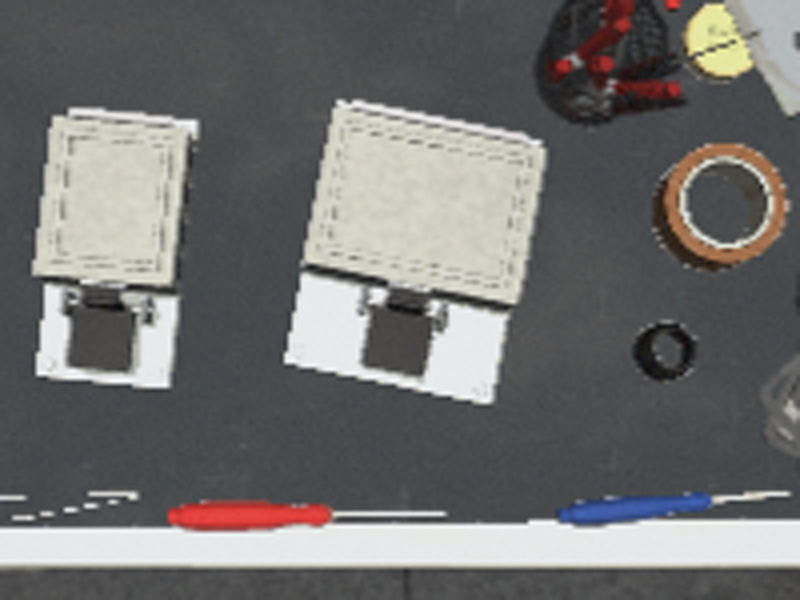

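View pics/c2.png

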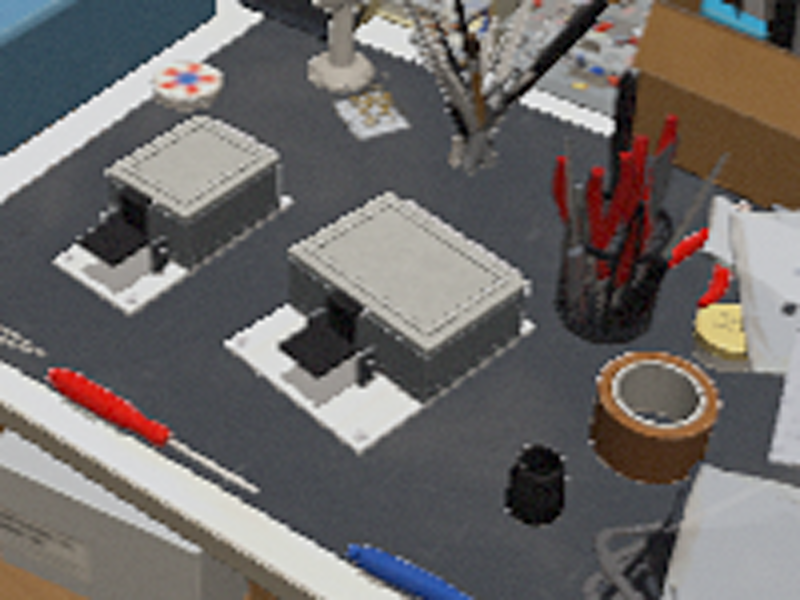

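The top crop shows the wide box in the middle. Its lid corners are near (337,105), (546,145), (518,305) and (305,265), with the black tab at about (398,341). The scene crop shows the tab near (322,341). There is open bench between the boxes, and the tape ring, loupe and pen pot stand well to the right.

Run:
```python
from h import *
c=viewer.capture("top");s=viewer.capture("scene")
f=lambda c,u,v,z:at_z(c,((u+.5)/4-.5+180,(v+.5)/4-.5+130),z)[:2]
L=np.array([f(c,*p,.050) for p in((337,105),(546,145),(518,305),(305,265))])
P=np.array([f(c,*p,.003) for p in((285,363),(494,403))])
print("lid",L.round(4),"plate",P.round(4))
for a,b in((L[1],L[0]),(L[2],L[3]),(P[1],P[0])):
    d=b-a;print("width",np.hypot(*d).round(4),"yaw",np.degrees(np.arctan2(-d[0],d[1])).round(2))
for a,b in((L[3],L[0]),(L[2],L[1])):
    d=b-a;print("depth",np.hypot(*d).round(4),"yaw",np.degrees(np.arctan2(d[1],d[0])).round(2))
print("lid centre",L.mean(0),"plate front mid",P.mean(0),"pad top",f(c,398,341,.03),"pad scene",f(s,322,341,.03))
SL=np.array([f(s,*p,.050) for p in((388,194),(529,283),(432,348),(290,253))]);print(SL.round(4),SL.mean(0))
```

```text
lid [[0.5889 0.2392]
 [0.5664 0.1241]
 [0.4778 0.1411]
 [0.4997 0.2568]] plate [[0.4494 0.2685]
 [0.4267 0.1498]]
width 0.1174 yaw -11.06
width 0.1178 yaw -10.72
width 0.1209 yaw -10.83
depth 0.0909 yaw -11.17
depth 0.0902 yaw -10.87
lid centre [0.53319004 0.19029011] plate front mid [0.43805015 0.20913826] pad top [0.45980277 0.20540746] pad scene [0.46638193 0.20731755]
[[0.5874 0.2408]
 [0.5656 0.1238]
 [0.4826 0.1415]
 [0.5012 0.257 ]] [0.53418784 0.19078274]
```

>>> move_arm(increments=[[-0.6,-0.49,0,0,0,-0.0356,0],[-0.6,-0.49,0,0,0,-0.0356,0],[-0.6,-0.49,0,0,0,-0.0356,0],[-0.6,-0.49,0,0,0,-0.0356,0],[-0.6,-0.49,0,0,0,-0.0356,0],[-0.6,-0.49,0,0,0,-0.0356,0],[-0.6,-0.49,0,0,0,-0.0356,0],[-0.6,-0.49,0,0,0,-0.0356,0]])

```text
time_s: 1.77
position: [0.3148, 0.4021, 0.2338]
tcp_rot: [[-0.981, 0.192, 0.0], [0.192, 0.981, 0.001], [-0.0, 0.001, -1.0]]
force: [-0.7, 0.4, 0.2]
opening: 0.478
grasp_force: 0.0
```

```bash
cat >> h.py <<'E'
from scipy.spatial.transform import Rotation as R
C=np.array([.534,.1906,0]);a=np.radians(-10.9)
B=np.array([[np.cos(a),-np.sin(a),0],[np.sin(a),np.cos(a),0],[0,0,1]])
def go(bx,by,z,tilt=0):
    """normalised row to put the fingertips at box (bx,by,z); tilt deg>0 leans tips to the back"""
    s=bot.read_state();t=np.radians(tilt)
    zt=B@np.array([np.sin(t),0,-np.cos(t)]);y=B[:,1];Rt=np.c_[np.cross(y,zt),y,zt]
    p=C+B@np.array([bx,by,z])-.011*zt;M=np.array(s["tcp_rot"])
    d=M.T@(p-s["position"])/.3;w=R.from_matrix(M.T@Rt).as_rotvec()/np.pi
    tip=B.T@(s["position"]+.011*M[:,2]-C)
    print(np.round(d,4),np.round(w,4),"tip now",tip.round(4),"F",np.round(s["force"],2),"t",s["time_s"],"op",round(s["opening"],2))
E
python3 -c "
from h import *
go(-.085,0,.1);go(-.085,0,.045)"
```

```text
[-0.5692 -0.5528  0.4091] [ 0.0002  0.     -0.001 ] tip now [-0.2553  0.1663  0.2228] F [-0.73  0.43  0.2 ] t 1.7667 op 0.48
[-0.5692 -0.553   0.5924] [ 0.0002  0.     -0.001 ] tip now [-0.2553  0.1663  0.2228] F [-0.73  0.43  0.2 ] t 1.7667 op 0.48
```

>>> move_arm(increments=[[-0.569,-0.553,0.409,0,0,-0.001,0],[-0.569,-0.553,0.409,0,0,-0.001,0],[-0.569,-0.553,0.409,0,0,-0.001,0],[-0.569,-0.553,0.409,0,0,-0.001,0],[-0.569,-0.553,0.409,0,0,-0.001,0],[-0.569,-0.553,0.409,0,0,-0.001,0],[-0.569,-0.553,0.409,0,0,-0.001,0],[-0.569,-0.553,0.409,0,0,-0.001,0],[-0.569,-0.553,0.409,0,0,-0.001,0],[-0.569,-0.553,0.409,0,0,-0.001,0]])

```text
time_s: 2.6
position: [0.4497, 0.2092, 0.1111]
tcp_rot: [[-0.983, 0.185, -0.0], [0.185, 0.983, 0.001], [0.0, 0.001, -1.0]]
force: [-0.5, 0.1, 0.3]
opening: 0.003
grasp_force: 0.0
```

```bash
python3 -c "
from h import *
go(-.085,0,.045);go(-.085,0,.025)
c=viewer.capture('scene');cv2.imwrite('pics/c3.png',cv2.resize(c['image'][110:290,160:400],None,fx=3,fy=3))"
```

```text
[-0.0044 -0.0077  0.1836] [ 0.0002 -0.0001  0.0015] tip now [-0.0863  0.0023  0.1001] F [-0.52  0.06  0.32] t 2.6 op 0.0
[-0.0044 -0.0077  0.2503] [ 0.0002 -0.0001  0.0015] tip now [-0.0863  0.0023  0.1001] F [-0.52  0.06  0.32] t 2.6 op 0.0
```

View pics/c3.png

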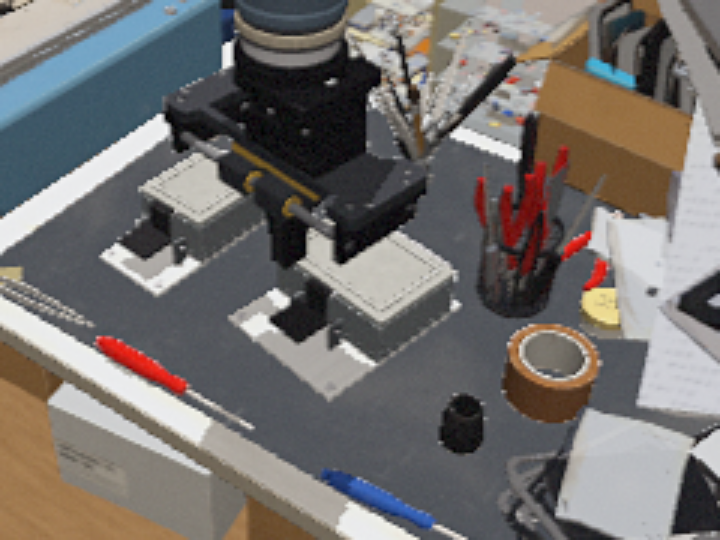

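The scene shot shows the closed fingers hanging straight above the tab, ending near (287,262), with the pad at about (300,320). The gripper body lies along the box's y, as I assumed. Next is the press.

>>> move_arm(increments=[[-0.004,-0.007,0.1,0,0,0.001,0],[-0.004,-0.007,0.2,0,0,0.001,0],[-0.004,-0.007,0.23,0,0,0.001,0],[-0.004,-0.007,0.245,0,0,0.001,0],[-0.004,-0.007,0.255,0,0,0.001,0],[-0.004,-0.007,0.255,0,0,0.001,0],[-0.004,-0.007,0.255,0,0,0.001,0],[-0.004,-0.007,0.255,0,0,0.001,0],[-0.004,-0.007,0.255,0,0,0.001,0],[-0.004,-0.007,0.255,0,0,0.001,0]])

```text
time_s: 3.48
position: [0.4483, 0.2065, 0.0359]
tcp_rot: [[-0.982, 0.188, -0.004], [0.188, 0.982, 0.0], [0.004, -0.0, -1.0]]
force: [-5.3, 3.5, 5.1]
opening: 0.007
grasp_force: 3.3
```

```bash
python3 -c "
from h import *
go(-.085,0,.025);go(-.12,0,.16)
c=viewer.capture('scene');cv2.imwrite('pics/c4.png',cv2.resize(c['image'][110:290,160:400],None,fx=3,fy=3))"
```

```text
[-0.0074  0.0019 -0.0005] [-0.0002 -0.0012  0.0004] tip now [-0.0873 -0.0006  0.0249] F [-5.29  3.53  5.13] t 3.4833 op 0.01
[ 0.111   0.0018 -0.45  ] [-0.0002 -0.0012  0.0004] tip now [-0.0873 -0.0006  0.0249] F [-5.29  3.53  5.13] t 3.4833 op 0.01
```

View pics/c4.png

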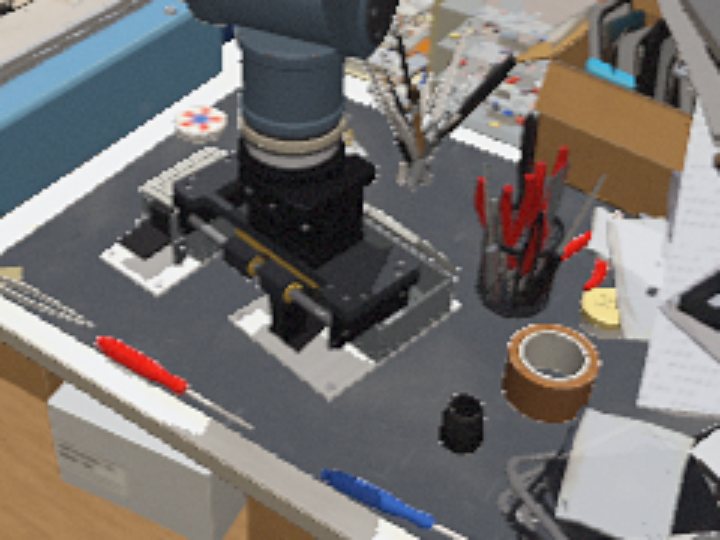

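The tab is pressed. The horizontal force of about 6 N suggests the rising lid is leaning on the gripper body, so I'll pull back toward the front and then go up.

>>> move_arm(increments=[[0.04,0.002,-0.01,0,0,0,0],[0.1,0.002,-0.03,0,0,0,0],[0.13,0.002,-0.08,0,0,0,0],[0.15,0.002,-0.2,0,0,0,0],[0.15,0.002,-0.33,0,0,0,0],[0.15,0.002,-0.45,0,0,0,0],[0.15,0.002,-0.45,0,0,0,0],[0.15,0.002,-0.45,0,0,0,0],[0.15,0.002,-0.45,0,0,0,0]])

```text
time_s: 4.28
position: [0.4065, 0.2148, 0.1701]
tcp_rot: [[-0.982, 0.188, 0.002], [0.188, 0.982, 0.0], [-0.002, 0.001, -1.0]]
force: [0.2, -1.2, -0.6]
opening: 0.003
grasp_force: 0.0
```

```bash
python3 -c "
from h import *
go(-.08,0,.12);go(.07,0,.12)
c=viewer.capture('scene');cv2.imwrite('pics/c5.png',cv2.resize(c['image'][110:290,160:400],None,fx=3,fy=3))"
```

```text
[-0.1658  0.0008  0.1308] [0.0002 0.0005 0.0004] tip now [-0.1298 -0.0003  0.1591] F [ 0.22 -1.2  -0.57] t 4.2833 op 0.0
[-6.658e-01  3.000e-04  1.316e-01] [0.0002 0.0005 0.0004] tip now [-0.1298 -0.0003  0.1591] F [ 0.22 -1.2  -0.57] t 4.2833 op 0.0
```

View pics/c5.png

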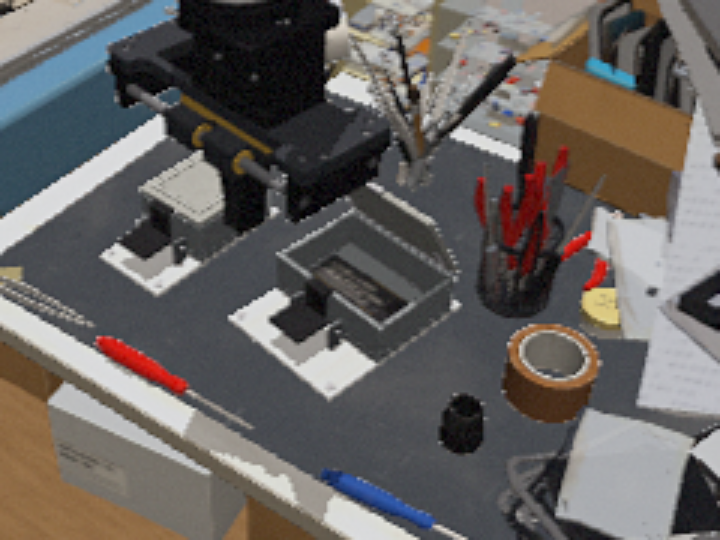

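The lid stands sprung up near (410,225) and the cell lies in the box at about (360,285). The pen pot is behind and to the right, at about (515,240). I'll push left of centre with the tool tilted so the body stays clear of the pot.

```bash
python3 -c "
from h import *
go(-.06,.042,.108,30);go(.055,.042,.108,30)"
```

```text
[-0.2161  0.1421  0.1723] [-0.     -0.1668  0.0003] tip now [-0.1303 -0.0007  0.1583] F [ 0.25  0.08 -1.08] t 4.3333 op 0.01
[-0.5995  0.1417  0.1721] [-0.     -0.1668  0.0003] tip now [-0.1303 -0.0007  0.1583] F [ 0.25  0.08 -1.08] t 4.3333 op 0.01
```

>>> move_arm(increments=[[-0.04,0.14,0,0,-0.04,0,0],[-0.08,0.142,0.05,0,-0.08,0,0],[-0.15,0.142,0.1,0,-0.12,0,0],[-0.216,0.142,0.172,0,-0.167,0,0],[-0.216,0.142,0.172,0,-0.167,0,0],[-0.216,0.142,0.172,0,-0.167,0,0],[-0.216,0.142,0.172,0,-0.167,0,0]])

```text
time_s: 4.92
position: [0.4769, 0.2391, 0.1198]
tcp_rot: [[-0.859, 0.199, 0.471], [0.167, 0.98, -0.11], [-0.483, -0.016, -0.875]]
force: [0.6, -0.8, 0.1]
opening: 0.005
grasp_force: 0.0
```

```bash
python3 -c "
from h import *
go(-.06,.042,.108,30);go(0,.042,.108,30);go(.055,.042,.108,30);go(-.1,.042,.15,30)"
```

```text
[0.0045 0.0175 0.0058] [-0.0061 -0.0061 -0.0003] tip now [-0.0599  0.0366  0.1101] F [ 0.59 -0.78  0.14] t 4.9167 op 0.01
[-0.1706  0.0195  0.1024] [-0.0061 -0.0061 -0.0003] tip now [-0.0599  0.0366  0.1101] F [ 0.59 -0.78  0.14] t 4.9167 op 0.01
[-0.3311  0.0214  0.191 ] [-0.0061 -0.0061 -0.0003] tip now [-0.0599  0.0366  0.1101] F [ 0.59 -0.78  0.14] t 4.9167 op 0.01
[ 0.0535  0.0139 -0.1812] [-0.0061 -0.0061 -0.0003] tip now [-0.0599  0.0366  0.1101] F [ 0.59 -0.78  0.14] t 4.9167 op 0.01
```

>>> move_arm(increments=[[-0.033,0.003,0.02,0,0,0,0],[-0.066,0.006,0.038,0,0,0,0],[-0.1,0.009,0.058,0,0,0,0],[-0.132,0.012,0.077,0,0,0,0],[-0.166,0.015,0.096,0,0,0,0],[-0.2,0.018,0.115,0,0,0,0],[-0.232,0.02,0.134,0,0,0,0],[-0.265,0.02,0.153,0,0,0,0],[-0.3,0.02,0.173,0,0,0,0],[-0.331,0.021,0.191,0,0,0,0]])

```text
time_s: 5.75
position: [0.5909, 0.222, 0.1178]
tcp_rot: [[-0.86, 0.2, 0.47], [0.167, 0.98, -0.11], [-0.482, -0.016, -0.876]]
force: [-0.2, 0.4, -0.3]
opening: 0.006
grasp_force: 0.0
```

```bash
python3 -c "
from h import *
go(.055,.042,.108,30);go(-.1,.042,.16,30)
c=viewer.capture('scene');cv2.imwrite('pics/c6.png',cv2.resize(c['image'][110:290,160:400],None,fx=3,fy=3))"
```

```text
[ 0.0018  0.0014 -0.0001] [-0.0062 -0.0066 -0.0005] tip now [0.0553 0.0414 0.1081] F [-0.17  0.4  -0.31] t 5.75 op 0.01
[ 0.3709 -0.0071 -0.4009] [-0.0062 -0.0066 -0.0005] tip now [0.0553 0.0414 0.1081] F [-0.17  0.4  -0.31] t 5.75 op 0.01
```

View pics/c6.png

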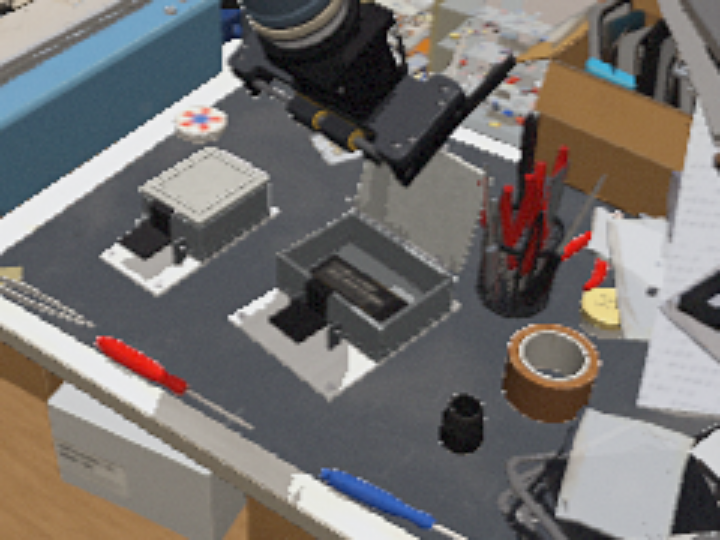

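The lid now leans back past upright, near (425,210), and the cell is still in place. Next I'll retreat forward and up.

>>> move_arm(increments=[[0,0,0,0,0,0,0],[0,0,0,0,0,0,0],[0.04,0,-0.03,0,0,0,0],[0.1,0,-0.08,0,0,0,0],[0.18,0,-0.16,0,0,0,0],[0.28,0,-0.28,0,0,0,0],[0.37,-0.007,-0.4,0,0,0,0],[0.37,-0.007,-0.4,0,0,0,0],[0.37,-0.007,-0.4,0,0,0,0],[0.37,-0.007,-0.4,0,0,0,0]])

```text
time_s: 6.63
position: [0.439, 0.2528, 0.1714]
tcp_rot: [[-0.858, 0.198, 0.474], [0.166, 0.98, -0.108], [-0.486, -0.014, -0.874]]
force: [0.6, 0.4, 0.6]
opening: 0.01
grasp_force: 0.0
```

```bash
python3 -c "
from h import *
go(-.1,.042,.16,30)
c=viewer.capture('scene');cv2.imwrite('pics/c7.png',cv2.resize(c['image'][110:290,160:400],None,fx=3,fy=3))
for t in (1.05,1.75,1.9): print(t,(np.array(proj(c,C+B@np.array([.045-.09*np.cos(t),-.059,.044+.09*np.sin(t)])))-[160,110])*3)"
```

```text
[ 0.0044 -0.0035  0.0047] [-0.0053 -0.0051 -0.0003] tip now [-0.0997  0.0429  0.1618] F [0.63 0.45 0.57] t 6.6333 op 0.01
1.05 [428.35101578 224.90462039]
1.75 [481.62090791 180.63827851]
1.9 [491.62958939 177.34810438]
```

View pics/c7.png

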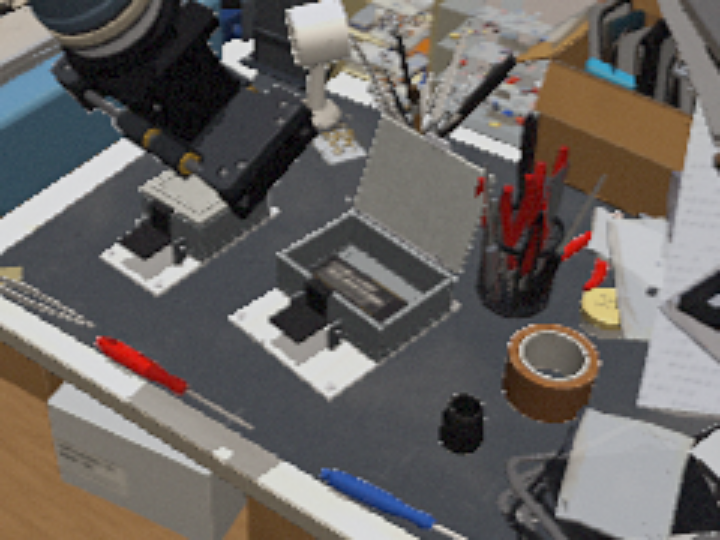

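The lid stands open: its corner is near (488,176), which matches the stop at about 1.9 rad. The tab is up, the cell is in place, the narrow box is shut and the arm is clear.

```bash
python3 -c "
from h import *
print(workorder.hand_in())"
```

```text
the job is handed in; nothing more can be done
None
```

The wide box's lid stands fully open by itself, the cell is still in its box, the narrow box is shut, the arm is clear, and the job is handed in (no verdict was returned).

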